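# Change the filter of the bench extractor and lock its lid

### The job

Fit the new filter in the bench extractor: lay it flat in the open filter bay, handle up, then shut the grille lid over it. Then lock the lid with its quarter-turn fastener: line the wing up with its slot, push it in against its spring and turn it a full quarter turn clockwise, as seen from above, so that it stays in. Leave everything else on the bench where it is.

Things in the scene. Friction and masses are not known exactly. Their poses are not given: they have to be found in the camera images.
- extractor: bench extractor, a grey sheet-metal box fixed to the bench, 230 mm (x) by 200 mm (y) by 118 mm high without its lid. Origin: centre of its underside, on the bench; z up. x runs along the lid's hinge: louvred end at -x, an outlet pipe (76 mm diameter, 35 mm long) at the +x end; the hinge is on its +y side, the fastener on its -y side
- bay (a point): centre of the ledge in the filter bay on which the filter must lie, 60 mm above the bench and 58 mm below the rim, axes as the extractor's. The bay is 166 mm (x) by 118 mm (y), open to the top; its wall on the fastener side is only 44 mm high above the ledge, the others 58 mm
- filter: new filter, a loose cassette of white pleats in a black frame, 150 mm (x) by 104 mm (y) by 22 mm thick, 0.2 to 0.3 kg, flat on the bench. Origin: centre of its underside; z up. On top a rigid bridge handle: a bar 84 mm long (x), 14 mm wide (y), from 40 to 54 mm above the underside, on two end posts, 18 mm of air below the bar. It may lie in the bay either way round
- lid (a joint): angle of the lid about its hinge (rad): 0 shut, grows as it opens; it starts standing about upright (1.6 to 1.8), and stops at 1.9. The hinge is stiff (about 0.65 N m): the lid stays where it is left, so it must be pushed all the way down
- hinge_line (a point): middle of the hinge axis, on the extractor's rim at its +y side, 118 mm above the bench and 95 mm from the extractor's middle; the axis runs along the extractor's x
- lid_edge (a point): middle of the lid's free edge, on its outer face; moves with the lid: x along the hinge, -y from hinge to free edge, z out of the outer face. The lid is a slotted aluminium grille, 216 mm (x) by 190 mm (hinge to free edge) by 12 mm thick; shut, its top is 130 mm above the bench. The fastener stands on the outer face 29 mm from the free edge, in the middle
- wing (a point): centre of the wing of the quarter-turn fastener, captive in the lid; x along the wing, z out of the lid. Wing: black plate 60 mm long (x), 10 mm thick (y), 30 mm high (z), on a 30 mm round skirt. Out, its centre is 54 mm above the lid's outer face, its lower edge 39 mm; pushed in, 14 mm less. An oblong dark steel plate (90 x 34 x 3 mm) on the lid round it is parallel with the slot beneath
- stud_turn (a joint): angle of the fastener about its axis (rad), growing clockwise seen from outside the lid: 0 when the wing is lined up with the slot (parallel with the oblong plate and the hinge), pi/2 when locked (wing square to the plate; a stop at 1.6). It starts at 0.4 to 1.25 and can be turned back to -0.6. It turns stiffly (0.04 N m) and stays where it is left
- stud_push (a joint): how far the fastener is pushed in (m): 0 out, 0.014 fully in. A spring pushes it out with 3 N (out) to 8 N (in): keep it in while turning. Its cross bar below the lid, parallel with the wing, goes through the extractor's slot only with the lid shut and the wing lined up within about 0.2 rad; once through (0.0125 or more) and turned it is held in from beneath, at about 0.012
- slot (a point): middle of the slot that takes the fastener's cross bar, in a steel strip inside the extractor on its fastener side, 104 mm above the bench; 43 mm long along the extractor's x, 14 mm wide; the cross bar is 37 by 7.5 mm
- cup: clear plastic cup with drips of black paint, 80 mm wide, 90 mm high, loose; not to be disturbed
- brush: paint brush lying on the bench, 200 mm long; not to be disturbed
- palette_knife: palette knife lying on the bench, 200 mm long; not to be disturbed
- painted_box: black-painted wooden box without a front, 196 mm wide, 138 mm high, 70 mm deep, standing on a card; not to be disturbed
- clay_pack: opened pack of clay blocks, 130 by 90 by 50 mm; not to be disturbed
- paint_bottle: green paint bottle, 64 mm diameter, 160 mm high; not to be disturbed
- tin: aluminium tin, 72 mm diameter, 80 mm high; not to be disturbed
Things that resemble listed ones, but are neither listed nor needed, are in the scene too. Leave any pink look-alike of the filter alone.

How it is judged:
On the way, in this order (a step that is already met when the one before it is completed fails the run):
1. the new filter lies flat in the bay, handle up (horizontal distance between filter and bay below 0.018 m and z of filter in the frame of bay below 0.006 m and angle between the x axis of filter and the x axis of extractor, either way round below 0.2 rad and angle between filter's own z axis and vertical below 0.08 rad), for 0.2 s.
2. the lid is shut over the filter (value of joint lid below 0.05 rad and z of filter in the frame of bay below 0.006 m), for 0.2 s.
At the end, for the whole second after the job is handed in: The filter lies flat on the ledge in the bay, handle up (within 18 mm, 6 mm in height), the lid is shut (within 0.04 rad), and the fastener is in (at least 9.5 mm of its 14 mm) and turned to its locked position (at least 1.3 rad of the quarter turn), staying so by itself (all of step 1 and value of joint lid below 0.04 rad and value of joint stud_push above 0.0095 m and value of joint stud_turn above 1.3 rad); the robot touches nothing.
It fails at once if a bystander on the bench is pushed more than 30 mm or knocked over (distance of any of cup, brush, palette_knife, painted_box, clay_pack, paint_bottle, tin from where it was at the start of the episode above 0.03 m or angle between any of cup, painted_box, paint_bottle, tin's own z axis and vertical above 0.5 rad).
It also fails if it takes over 70 s, if anything falls off the work surface, if the arm or the gripper's body presses on something with over 40 N, if the wrist force passes 120 N, or if a joint passes its speed limit or range.

### The arm

A 6-joint arm with a two-finger parallel gripper is mounted at the origin on the work surface. World frame = base frame: x ahead of the robot, y to its left, z up, the work surface at z = 0. Lengths are in m, angles in rad, forces in N, time in s.
With the tool pointing down it reaches from about 0.375 to 0.9 m from the base axis. Payload 3.1 kg.
Tool frame: the origin (TCP) lies midway between the tips of the shut fingers; the grasp point (between the pads) lies 19 mm behind it (manip.grasp_offset is the distance from the TCP to the grasp point, in m); z points along the fingers, y is the line along which they close (so a half turn about z gives the same grasp; the last joint's range is limited). The gripper opens to 85 mm and grips with 20 to 120 N. Pads are 22 mm wide; open, the fingers measure 114 mm over their backs; the gripper's body (76 mm by 85 mm) begins 54 mm behind the grasp point. The pads swing forward as they close: fully open they stand 13 mm farther back than shut.
Start: joints at [-1.502, 0.527, 1.433, -0, 1.181, -0.178], TCP at [0.153, -0.606, 0.231] pointing down, gripper open.
Joint ranges: [-3.08, 3.08], [-0.75, 2.2], [0.22, 2.44], [-1.43, 4.57], [0, 2.65], [-2.85, 2.85]. Speed limits (rad/s): [2.79, 2.79, 3.14, 3.14, 3.14, 3.14].

### API

Orientations are given as a unit quaternion [x, y, z, w].
In Python, from station import sensors, cams, order, manip gives the robot as it stands.
- The arm moves only by the tool move_arm, never from a script. Its argument "targets" is a list of rows, each an object of numbers: "dx", "dy", "dz": the shift along the world's x, y, z normalised to -1 to 1, where 1 is 25 mm; "rx", "ry", "rz": the turn, a rotation vector about the world's x, y, z normalised to -1 to 1, where 1 is 30 degrees. A call has exactly 10 rows; each row shifts and turns the commanded pose from where the row before left it; what a row does not reach is not made up. A row lasts 1/8 s, in which the tool goes at most 62.5 mm and 10.7 degrees, less where a joint would pass 70% of its speed; a pose out of reach is approached as far as the arm can. A call with a number of a shift or a turn outside -1 to 1 is refused whole. A call with a gripper value outside its range is refused whole. "claw" is the opening in per cent of the stroke, from 0 (shut) to 100 (fully open), set as the call begins (left out, the last holds). The fingers move at their own pace and stop on an object; "newtons" is the grip in N (left out, the last holds). Time passes only in rows, so rows that do not move let the fingers close, or fill a call up. It gives the time, the measured TCP pose, the force, the opening and the grip force at its end, in the units of the state.
- sensors.sense(): the state, without advancing time (a new reading comes with each control period).
- cams.snapshot(name): name is "scene" or "top"; returns the picture (384x512x3 uint8, red, green, blue); there is no depth.
- cams.camera_model(name): a dict with "fx", "fy", "cx", "cy" (pixels), "extrinsics" (4x4, takes a point from world to camera coordinates). Camera axes: x right, y down, z forward; pixel columns grow to the right and rows downward; lengths in m; the calibration is good to about 2 mm. A picture is of the moment at which its call begins. camera_model takes no time and is no camera call.
- order.sign_off(): hands the job in; it is judged then, once.
The state is a dict: "t": time; "q": joint angles; "qd": joint speeds; "tau": joint torques, N m; "tcp_pos": TCP position; "tool_rot": TCP orientation; "force": force on the tool from outside, world axes, zero at the start; "ft_torque": the same for the moment, N m; "finger_gap": opening from 0.0 (shut) to 1.0 (fully open); "gripper_force": force on a finger pad.
Only numpy, scipy, OpenCV 4.12 (cv2) and the standard library are available. Lean on these libraries where they do the work, as an engineer would, in place of code of your own. Each camera call takes 0.05 s, during which the arm holds its last target. There are 200 camera calls.

## Working session

There is one attempt and no reset: what is moved stays moved. The work goes in short steps, Python scripts to look and compute and a tool call to move; the robot and the scene stay as the last step left them, time stands still between calls to the robot, and variables do not carry over. Pictures are saved under pics/ and viewed, at most 10 in all, crops included, and the job is handed in when it is done.

Besides the shell and the picture viewer there is one more tool, called after "Call:" as name(argument=value, ...), one argument or row to a line, values as JSON. move_arm: Moves the arm, as the interface text tells. Scaled input: -1 to 1 covers 25 mm each way for a shift and 30 degrees each way for a turn. Its arguments: {"type":"object","properties":{"targets":{"type":"array"},"claw":{"type":"number"},"newtons":{"type":"number"}},"required":["targets"]}

```bash
mkdir -p pics
python3 - <<'E'
from station import sensors,cams
import cv2,numpy as np
for n in("scene","top"):
    im=cams.snapshot(n); cv2.imwrite(f"pics/{n}0.png",im[:,:,::-1])
    m=cams.camera_model(n); print(n,m["fx"],m["fy"],m["cx"],m["cy"]); print(np.round(m["extrinsics"],4).tolist())
s=sensors.sense(); print(s["t"],s["tcp_pos"],s["tool_rot"],s["finger_gap"])
a=[cv2.imread(f"pics/{n}0.png") for n in("scene","top")]
for n,i in zip(("scene","top"),a): cv2.imwrite(f"pics/{n}0b.png",cv2.resize(i,(800,600),interpolation=cv2.INTER_CUBIC))
E
```

```text
scene 384.90066576664424 384.90066576664424 258.22323488733224 190.5200083149232
[[-0.7087, 0.7055, 0.0021, 0.2829], [0.5798, 0.5841, -0.5681, -0.2545], [-0.402, -0.4014, -0.823, 1.4475], [0.0, 0.0, 0.0, 1.0]]
top 381.3864093270629 381.3864093270629 256.10784832582345 193.82056188200818
[[-0.0266, -0.9996, 0.0067, 0.0983], [-0.9986, 0.0263, -0.0464, 0.4904], [0.0462, -0.0079, -0.9989, 1.2995], [0.0, 0.0, 0.0, 1.0]]
0.1 [ 0.153257   -0.60524404  0.23041823] [ 9.92333196e-01  1.23587359e-01  4.64768853e-05 -9.95401255e-04] 1.001085223181299
```

View pics/scene0b.png

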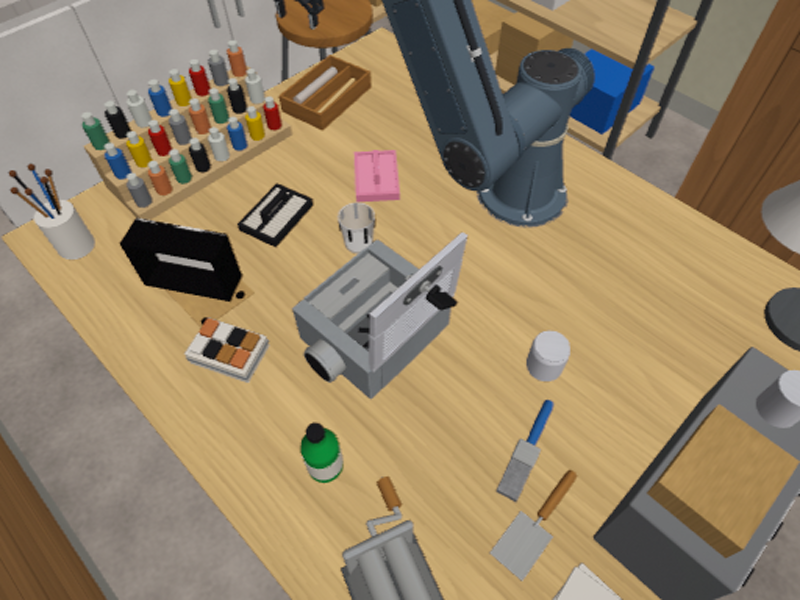

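View pics/top0b.png

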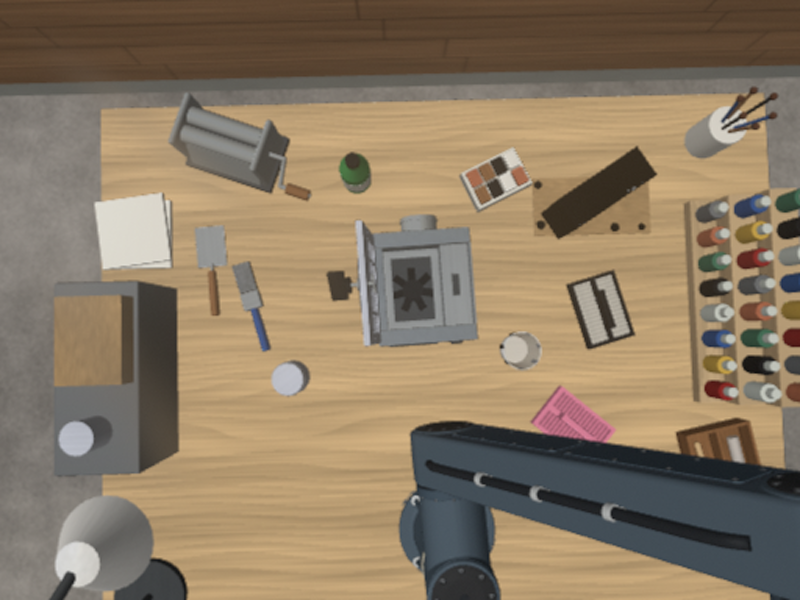

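The scene shows the extractor's hinge and lid on world +y. Its pipe points to +x, and the white filter lies at about (600,305) in the enlarged top view.

```bash
cat > h.py <<'E'
import numpy as np,cv2
from station import cams,sensors
def ray(n,u,v):
    m=cams.camera_model(n);E=np.array(m["extrinsics"]);R=E[:3,:3]
    return -R.T@E[:3,3], R.T@np.array([(u-m["cx"])/m["fx"],(v-m["cy"])/m["fy"],1])
def onz(n,u,v,z):
    o,d=ray(n,u,v); return (o+d*(z-o[2])/d[2])
def proj(n,p):
    m=cams.camera_model(n);E=np.array(m["extrinsics"]);c=E[:3,:3]@np.array(p)+E[:3,3]
    return np.array([m["fx"]*c[0]/c[2]+m["cx"],m["fy"]*c[1]/c[2]+m["cy"]])
def tri(u1,u2):  # scene px, top px -> point, miss
    a,d=ray("scene",*u1);b,e=ray("top",*u2)
    s=np.linalg.lstsq(np.c_[d,-e],b-a,rcond=None)[0];p,q=a+d*s[0],b+e*s[1];return (p+q)/2,np.linalg.norm(p-q)
E
python3 - <<'E'
from h import *
t=cv2.imread("pics/top0.png"); s=cv2.imread("pics/scene0.png")
c=cv2.resize(t[120:250,200:420],None,fx=3.6,fy=3.6,interpolation=cv2.INTER_CUBIC); cv2.imwrite("pics/topc.png",c)
c=cv2.resize(s[140:260,180:320],None,fx=5,fy=5,interpolation=cv2.INTER_CUBIC); cv2.imwrite("pics/scc.png",c)
# filter
r=t[165:232,355:415]; g=cv2.cvtColor(r,cv2.COLOR_BGR2HSV)
m=((g[...,2]<70)|(g[...,1]<50)).astype(np.uint8)
k,l,st,_=cv2.connectedComponentsWithStats(m); i=1+np.argmax(st[1:,4])
pts=np.argwhere(l==i)[:,::-1]+[355,165]
w=np.array([onz("top",u,v,.02)[:2] for u,v in pts],np.float32)
print(st[i],cv2.minAreaRect(w*1000), cv2.boxPoints(cv2.minAreaRect(w*1000)).round(1).tolist())
E
```

```text
[   8    9   42   49 1295] ((466.628662109375, -350.829345703125), (144.4031982421875, 105.47569274902344), 16.037145614624023) [[382.70001220703125, -320.1000061035156], [411.79998779296875, -421.5], [550.5999755859375, -381.6000061035156], [521.5, -280.20001220703125]]
```

View pics/topc.png

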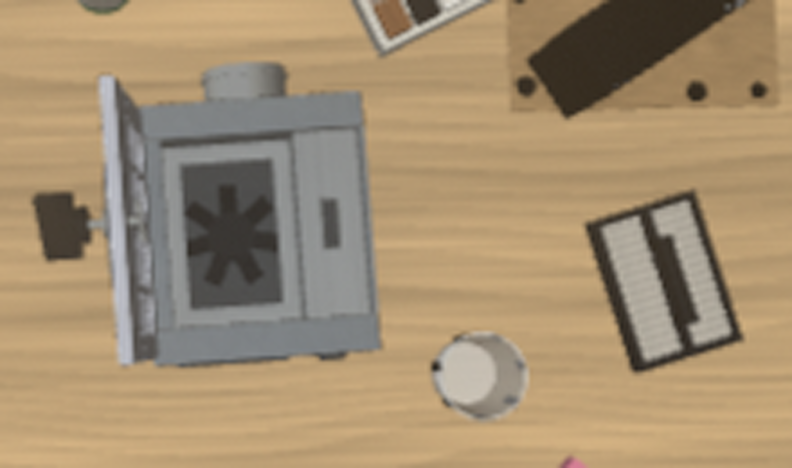

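View pics/scc.png

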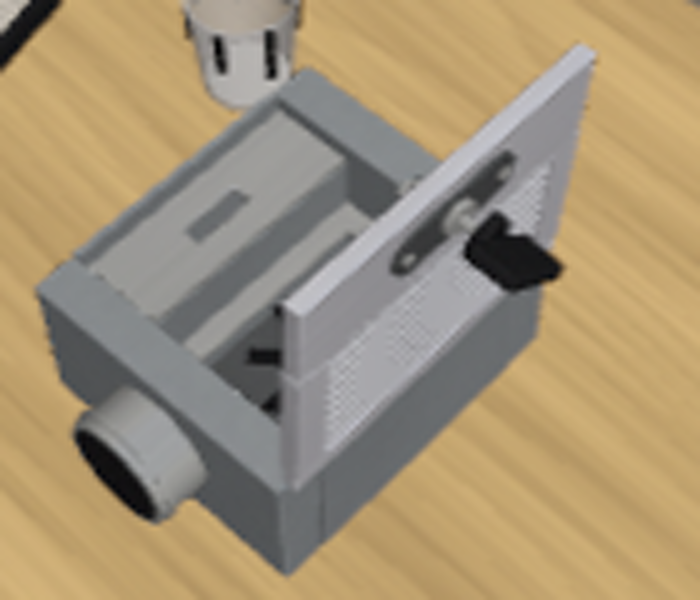

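Run:
```python
from h import *
T=lambda x,y:(200+(x+.5)/3.6-.5,120+(y+.5)/3.6-.5)
S=lambda x,y:(180+(x+.5)/5-.5,140+(y+.5)/5-.5)
f=lambda p:(np.array(p)*1000).round(1).tolist()
for n,p,z in [("rim +x-y",(360,92),.118),("rim -x-y",(381,349),.118),("rim -x+y",(160,364),.118),("slot",(331,223),.104),("slot a",(329,199),.104),("slot b",(334,247),.104),("bar a",(662,236),.054),("bar b",(693,323),.054)]:
    print(n,f(onz("top",*T(*p),z)))
for n,p,z in [("s rim -x-y",(305,70),.118),("s rim +x-y",(38,288),.118),("s slot",(219,215),.104)]: print(n,f(onz("scene",*S(*p),z)))
for n,a,b in [("lid -x end inner",(575,45),(121,362)),("lid +x",(287,303),(103,76)),("wing",(512,255),(58,226)),("rim-x-y",(305,70),(381,349)),("rim+x-y",(38,288),(360,92)),("slot",(219,215),(331,223))]:
    p,e=tri(S(*a),T(*b)); print(n,f(p),round(e*1000,1))
```

```text
rim +x-y [638.9, -56.2, 118.0]
rim -x-y [412.1, -67.3, 118.0]
rim -x+y [404.2, 126.2, 118.0]
slot [524.8, -28.4, 104.0]
slot a [546.2, -27.3, 104.0]
slot b [503.3, -30.4, 104.0]
bar a [508.5, -339.8, 54.0]
bar b [427.3, -365.1, 54.0]
s rim -x-y [416.5, -61.2, 118.0]
s rim +x-y [639.0, -50.6, 118.0]
s slot [523.8, -23.9, 104.0]
lid -x end inner [413.1, 147.4, 310.2] 6.7
lid +x [623.3, 157.4, 310.8] 2.3
wing [514.6, 196.9, 279.2] 0.1
rim-x-y [411.4, -68.2, 107.9] 1.4
rim+x-y [638.5, -55.6, 112.5] 3.6
slot [523.7, -27.3, 100.8] 3.9
```

Run:
```python
from h import *
T=lambda x,y:(200+(x+.5)/3.6-.5,120+(y+.5)/3.6-.5)
f=lambda p:(np.array(p)*1000).round(1).tolist()
a=np.arctan2(11.1,226.8);R=np.array([[np.cos(a),np.sin(a)],[-np.sin(a),np.cos(a)]]);C=np.array([.521,.0387])
print(a)
for n,p,z in [("bay -y wall top",(294,223),.104),("bay -y wall low",(298,223),.06),("ledge -y outer",(287,223),.06),("hole -y",(278,223),.06),("hole +y",(187,235),.06),("ledge +y",(165,240),.06),("end +x",(230,140),.118),("end+x low",(230,146),.06),("end -x",(240,325),.118),("end -x low",(240,320),.06),("cup",(480,340),.09)]:
    w=onz("top",*T(*p),z); print(n,f(w),f(R@(w[:2]-C)))
```

```text
0.048902778247712005
bay -y wall top [525.6, 4.5, 104.0] [2.9, -34.4]
bay -y wall low [528.9, -2.5, 60.0] [5.9, -41.5]
ledge -y outer [529.2, 7.6, 60.0] [6.6, -31.4]
hole -y [529.4, 15.9, 60.0] [7.2, -23.2]
hole +y [520.5, 99.9, 60.0] [2.5, 61.2]
ledge +y [516.4, 120.3, 60.0] [-0.6, 81.7]
end +x [599.2, 59.7, 118.0] [79.2, 17.2]
end+x low [601.7, 58.1, 60.0] [81.6, 15.5]
end -x [436.3, 55.4, 118.0] [-83.7, 20.9]
end -x low [441.1, 53.4, 60.0] [-79.1, 18.5]
cup [417.3, -160.1, 90.0] [-113.3, -193.5]
```

Call:
move_arm(
  targets=[
    {"dx": 0.96,"dy": 0.76,"rz": 0.08},
    {"dx": 0.96,"dy": 0.76},
    {"dx": 0.96,"dy": 0.76},
    {"dx": 0.96,"dy": 0.76},
    {"dx": 0.96,"dy": 0.76},
    {"dx": 0.96,"dy": 0.76},
    {"dx": 0.96,"dy": 0.76},
    {"dx": 0.96,"dy": 0.76},
    {"dx": 0.96,"dy": 0.76},
    {"dx": 0.96,"dy": 0.76},
  ],
  claw=50,
  newtons=60,
)

```text
schema error: expected keys dx, dy, dz, rx, ry, rz
```

Run:
```python
from h import *
t=cv2.imread("pics/top0.png");g=cv2.cvtColor(t,cv2.COLOR_BGR2GRAY)
a=.0489;R=np.array([[np.cos(a),np.sin(a)],[-np.sin(a),np.cos(a)]]);C=np.array([.521,.0387])
Y=lambda u,v,z:round((R@(onz("top",u,v,z)[:2]-C))[1]*1000,1)
print([(u,int(g[172,u]),Y(u,172,.06),Y(u,172,.104 if u>255 else .118)) for u in list(range(238,254))+list(range(274,304))])
X=lambda u,v,z:round((R@(onz("top",u,v,z)[:2]-C))[0]*1000,1)
print([(v,int(g[v,265]),X(265,v,.06),X(265,v,.118)) for v in list(range(143,168))+list(range(202,222))])
```

```text
[(238, 145, np.float64(102.9), np.float64(101.0)), (239, 146, np.float64(99.6), np.float64(97.8)), (240, 112, np.float64(96.3), np.float64(94.7)), (241, 113, np.float64(93.0), np.float64(91.5)), (242, 126, np.float64(89.6), np.float64(88.3)), (243, 126, np.float64(86.3), np.float64(85.2)), (244, 117, np.float64(83.0), np.float64(82.0)), (245, 125, np.float64(79.7), np.float64(78.9)), (246, 148, np.float64(76.4), np.float64(75.7)), (247, 146, np.float64(73.1), np.float64(72.6)), (248, 146, np.float64(69.8), np.float64(69.4)), (249, 139, np.float64(66.5), np.float64(66.3)), (250, 112, np.float64(63.2), np.float64(63.1)), (251, 78, np.float64(59.9), np.float64(60.0)), (252, 79, np.float64(56.6), np.float64(56.8)), (253, 78, np.float64(53.3), np.float64(53.6)), (274, 78, np.float64(-16.2), np.float64(-13.5)), (275, 85, np.float64(-19.5), np.float64(-16.7)), (276, 120, np.float64(-22.8), np.float64(-19.9)), (277, 147, np.float64(-26.1), np.float64(-23.1)), (278, 145, np.float64(-29.4), np.float64(-26.3)), (279, 145, np.float64(-32.7), np.float64(-29.5)), (280, 135, np.float64(-36.1), np.f
[... 2696 characters left out ...]
np.float64(-77.0), np.float64(-77.4)), (209, 130, np.float64(-80.3), np.float64(-80.6)), (210, 124, np.float64(-83.6), np.float64(-83.7)), (211, 127, np.float64(-86.9), np.float64(-86.8)), (212, 129, np.float64(-90.2), np.float64(-90.0)), (213, 129, np.float64(-93.5), np.float64(-93.1)), (214, 129, np.float64(-96.7), np.float64(-96.2)), (215, 129, np.float64(-100.0), np.float64(-99.4)), (216, 130, np.float64(-103.3), np.float64(-102.5)), (217, 130, np.float64(-106.6), np.float64(-105.6)), (218, 130, np.float64(-109.9), np.float64(-108.8)), (219, 120, np.float64(-113.2), np.float64(-111.9)), (220, 91, np.float64(-116.5), np.float64(-115.0)), (221, 144, np.float64(-119.7), np.float64(-118.2))]
```

Call:
move_arm(
  targets=[
    {"dx": 0.96,"dy": 0.76,"dz": 0,"rx": 0,"ry": 0,"rz": 0.08},
    {"dx": 0.96,"dy": 0.76,"dz": 0,"rx": 0,"ry": 0,"rz": 0},
    {"dx": 0.96,"dy": 0.76,"dz": 0,"rx": 0,"ry": 0,"rz": 0},
    {"dx": 0.96,"dy": 0.76,"dz": 0,"rx": 0,"ry": 0,"rz": 0},
    {"dx": 0.96,"dy": 0.76,"dz": 0,"rx": 0,"ry": 0,"rz": 0},
    {"dx": 0.96,"dy": 0.76,"dz": 0,"rx": 0,"ry": 0,"rz": 0},
    {"dx": 0.96,"dy": 0.76,"dz": 0,"rx": 0,"ry": 0,"rz": 0},
    {"dx": 0.96,"dy": 0.76,"dz": 0,"rx": 0,"ry": 0,"rz": 0},
    {"dx": 0.96,"dy": 0.76,"dz": 0,"rx": 0,"ry": 0,"rz": 0},
    {"dx": 0.96,"dy": 0.76,"dz": 0,"rx": 0,"ry": 0,"rz": 0},
  ],
  claw=50,
  newtons=60,
)

```text
t: 1.35
tcp_pos: [0.3939, -0.4149, 0.2309]
tool_rot: [0.99, 0.144, -0.0, -0.0]
force: [-0.3, 0.0, -0.1]
finger_gap: 0.503
gripper_force: 0.0
```

Call:
move_arm(
  targets=[
    {"dx": 0.74,"dy": 0.63,"dz": -1,"rx": 0,"ry": 0,"rz": 0},
    {"dx": 0.73,"dy": 0.63,"dz": -1,"rx": 0,"ry": 0,"rz": 0},
    {"dx": 0.73,"dy": 0.63,"dz": -1,"rx": 0,"ry": 0,"rz": 0},
    {"dx": 0.73,"dy": 0.63,"dz": -1,"rx": 0,"ry": 0,"rz": 0},
    {"dx": 0,"dy": 0,"dz": -1,"rx": 0,"ry": 0,"rz": 0},
    {"dx": 0,"dy": 0,"dz": -1,"rx": 0,"ry": 0,"rz": 0},
    {"dx": 0,"dy": 0,"dz": -1,"rx": 0,"ry": 0,"rz": 0},
    {"dx": 0,"dy": 0,"dz": -1,"rx": 0,"ry": 0,"rz": 0},
    {"dx": 0,"dy": 0,"dz": 0,"rx": 0,"ry": 0,"rz": 0},
    {"dx": 0,"dy": 0,"dz": 0,"rx": 0,"ry": 0,"rz": 0},
  ],
)

```text
t: 2.6
tcp_pos: [0.4668, -0.3532, 0.0317]
tool_rot: [0.99, 0.144, 0.0, 0.0]
force: [0.1, -0.0, 0.8]
finger_gap: 0.496
gripper_force: 0.0
```

Call:
move_arm(
  targets=[
    {"dx": 0,"dy": 0,"dz": 0,"rx": 0,"ry": 0,"rz": 0},
    {"dx": 0,"dy": 0,"dz": 0,"rx": 0,"ry": 0,"rz": 0},
    {"dx": 0,"dy": 0,"dz": 0,"rx": 0,"ry": 0,"rz": 0},
    {"dx": 0,"dy": 0,"dz": 0,"rx": 0,"ry": 0,"rz": 0},
    {"dx": 0,"dy": 0,"dz": 0,"rx": 0,"ry": 0,"rz": 0},
    {"dx": 0,"dy": 0,"dz": 0,"rx": 0,"ry": 0,"rz": 0},
    {"dx": 0,"dy": 0,"dz": 1,"rx": 0,"ry": 0,"rz": 0},
    {"dx": 0,"dy": 0,"dz": 1,"rx": 0,"ry": 0,"rz": 0},
    {"dx": 0,"dy": 0,"dz": 1,"rx": 0,"ry": 0,"rz": 0},
    {"dx": 0,"dy": 0,"dz": 1,"rx": 0,"ry": 0,"rz": 0},
  ],
  claw=0,
)

```text
t: 3.85
tcp_pos: [0.4661, -0.3524, 0.1316]
tool_rot: [0.99, 0.144, -0.0, -0.001]
force: [0.4, 0.3, -2.2]
finger_gap: 0.151
gripper_force: 59.1
```

Call:
move_arm(
  targets=[
    {"dx": 0,"dy": 0.6,"dz": 1,"rx": 0,"ry": 0,"rz": 0},
    {"dx": 0,"dy": 1,"dz": 1,"rx": 0,"ry": 0,"rz": 0},
    {"dx": 0.2,"dy": 1,"dz": 1,"rx": 0,"ry": 0,"rz": -0.06},
    {"dx": 0.25,"dy": 1,"dz": 1,"rx": 0,"ry": 0,"rz": -0.06},
    {"dx": 0.25,"dy": 1,"dz": 0,"rx": 0,"ry": 0,"rz": -0.06},
    {"dx": 0.25,"dy": 1,"dz": 0,"rx": 0,"ry": 0,"rz": -0.06},
    {"dx": 0.25,"dy": 1,"dz": 0,"rx": 0,"ry": 0,"rz": -0.06},
    {"dx": 0.25,"dy": 1,"dz": 0,"rx": 0,"ry": 0,"rz": -0.06},
    {"dx": 0.25,"dy": 1,"dz": 0,"rx": 0,"ry": 0,"rz": -0.06},
    {"dx": 0.25,"dy": 1,"dz": 0,"rx": 0,"ry": 0,"rz": -0.04},
  ],
)

```text
t: 5.1
tcp_pos: [0.5148, -0.1117, 0.2308]
tool_rot: [1.0, 0.024, -0.001, -0.0]
force: [0.2, 0.1, -2.7]
finger_gap: 0.148
gripper_force: 59.0
```

Call:
move_arm(
  targets=[
    {"dx": 0.2,"dy": 1,"dz": 0,"rx": 0,"ry": 0,"rz": 0},
    {"dx": 0,"dy": 1,"dz": 0,"rx": 0,"ry": 0,"rz": 0},
    {"dx": 0,"dy": 1,"dz": 0,"rx": 0,"ry": 0,"rz": 0},
    {"dx": 0,"dy": 1,"dz": 0,"rx": 0,"ry": 0,"rz": 0},
    {"dx": 0,"dy": 1,"dz": 0,"rx": 0,"ry": 0,"rz": 0},
    {"dx": 0,"dy": 1,"dz": 0,"rx": 0,"ry": 0,"rz": 0},
    {"dx": 0,"dy": 0.9,"dz": 0,"rx": 0,"ry": 0,"rz": 0},
    {"dx": 0,"dy": 0,"dz": 0,"rx": 0,"ry": 0,"rz": 0},
    {"dx": 0,"dy": 0,"dz": 0,"rx": 0,"ry": 0,"rz": 0},
    {"dx": 0,"dy": 0,"dz": 0,"rx": 0,"ry": 0,"rz": 0},
  ],
)

```text
t: 6.35
tcp_pos: [0.5203, 0.0589, 0.2312]
tool_rot: [1.0, 0.024, -0.0, 0.0]
force: [-0.1, -0.6, -2.2]
finger_gap: 0.15
gripper_force: 59.1
```

Run:
```python
from h import *
for i in("scene","top"): cv2.imwrite(f"pics/{i}1.png",cams.snapshot(i)[:,:,::-1])
s=cv2.imread("pics/scene1.png")[100:260,160:340];t=cv2.imread("pics/top1.png")[120:250,200:346]
cv2.imwrite("pics/c1.png",np.hstack([cv2.resize(s,(400,356)),cv2.resize(t,(400,356))]))
s=sensors.sense();print(s["tcp_pos"],s["tool_rot"])
```

```text
[0.52035056 0.05892384 0.23126253] [ 9.99714490e-01  2.38941573e-02 -5.67862409e-05  6.92967165e-05]
```

View pics/c1.png

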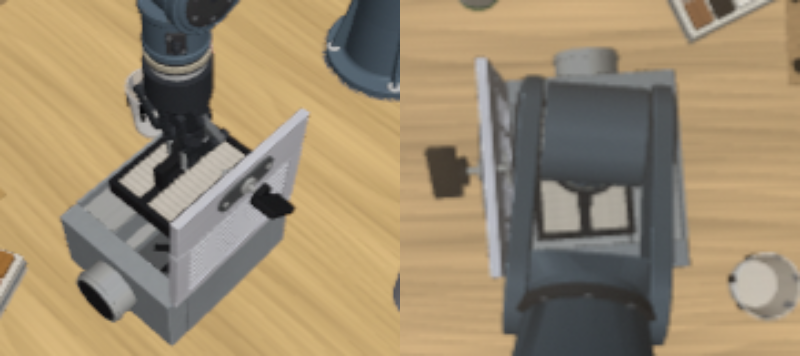

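Call:
move_arm(
  targets=[
    {"dx": 0,"dy": 0.06,"dz": -0.8,"rx": 0,"ry": 0,"rz": 0},
    {"dx": 0,"dy": 0,"dz": -0.8,"rx": 0,"ry": 0,"rz": 0},
    {"dx": 0,"dy": 0,"dz": -0.6,"rx": 0,"ry": 0,"rz": 0},
    {"dx": 0,"dy": 0,"dz": -0.6,"rx": 0,"ry": 0,"rz": 0},
    {"dx": 0,"dy": 0,"dz": -0.6,"rx": 0,"ry": 0,"rz": 0},
    {"dx": 0,"dy": 0,"dz": -0.6,"rx": 0,"ry": 0,"rz": 0},
    {"dx": 0,"dy": 0,"dz": -0.6,"rx": 0,"ry": 0,"rz": 0},
    {"dx": 0,"dy": 0,"dz": -0.4,"rx": 0,"ry": 0,"rz": 0},
    {"dx": 0,"dy": 0,"dz": -0.2,"rx": 0,"ry": 0,"rz": 0},
    {"dx": 0,"dy": 0,"dz": 0,"rx": 0,"ry": 0,"rz": 0},
  ],
)

```text
t: 7.7
tcp_pos: [0.5203, 0.0611, 0.1011]
tool_rot: [1.0, 0.024, -0.0, -0.0]
force: [-0.9, 0.1, -2.5]
finger_gap: 0.146
gripper_force: 59.1
```

Call:
move_arm(
  targets=[
    {"dx": 0,"dy": 0,"dz": -0.2,"rx": 0,"ry": 0,"rz": 0},
    {"dx": 0,"dy": 0,"dz": -0.1,"rx": 0,"ry": 0,"rz": 0},
    {"dx": 0,"dy": 0,"dz": -0.06,"rx": 0,"ry": 0,"rz": 0},
    {"dx": 0,"dy": 0,"dz": 0,"rx": 0,"ry": 0,"rz": 0},
    {"dx": 0,"dy": 0,"dz": 0,"rx": 0,"ry": 0,"rz": 0},
    {"dx": 0,"dy": 0,"dz": 0,"rx": 0,"ry": 0,"rz": 0},
    {"dx": 0,"dy": 0,"dz": 0,"rx": 0,"ry": 0,"rz": 0},
    {"dx": 0,"dy": 0,"dz": 0,"rx": 0,"ry": 0,"rz": 0},
    {"dx": 0,"dy": 0,"dz": 0,"rx": 0,"ry": 0,"rz": 0},
    {"dx": 0,"dy": 0,"dz": 0,"rx": 0,"ry": 0,"rz": 0},
  ],
)

```text
t: 8.95
tcp_pos: [0.5203, 0.0611, 0.0926]
tool_rot: [1.0, 0.024, 0.0, 0.0]
force: [-1.6, -0.2, 5.8]
finger_gap: 0.15
gripper_force: 60.1
```

Call:
move_arm(
  targets=[
    {"dx": 0,"dy": 0,"dz": 0,"rx": 0,"ry": 0,"rz": 0},
    {"dx": 0,"dy": 0,"dz": 0,"rx": 0,"ry": 0,"rz": 0},
    {"dx": 0,"dy": 0,"dz": 0,"rx": 0,"ry": 0,"rz": 0},
    {"dx": 0,"dy": 0,"dz": 0,"rx": 0,"ry": 0,"rz": 0},
    {"dx": 0,"dy": 0,"dz": 0.4,"rx": 0,"ry": 0,"rz": 0},
    {"dx": 0,"dy": 0,"dz": 0.6,"rx": 0,"ry": 0,"rz": 0},
    {"dx": 0,"dy": 0,"dz": 1,"rx": 0,"ry": 0,"rz": 0},
    {"dx": 0,"dy": 0,"dz": 1,"rx": 0,"ry": 0,"rz": 0},
    {"dx": 0,"dy": 0,"dz": 1,"rx": 0,"ry": 0,"rz": 0},
    {"dx": 0,"dy": 0,"dz": 1,"rx": 0,"ry": 0,"rz": 0},
  ],
  claw=40,
)

```text
t: 10.2
tcp_pos: [0.5204, 0.0611, 0.2195]
tool_rot: [1.0, 0.024, 0.001, 0.0]
force: [0.1, 0.4, -0.2]
finger_gap: 0.401
gripper_force: 0.0
```

Call:
move_arm(
  targets=[
    {"dx": 0,"dy": 0,"dz": 1,"rx": 0,"ry": 0,"rz": 0},
    {"dx": 0,"dy": 0,"dz": 1,"rx": 0,"ry": 0,"rz": 0},
    {"dx": -1,"dy": 0,"dz": 1,"rx": 0,"ry": 0,"rz": 0},
    {"dx": -1,"dy": 0,"dz": 1,"rx": 0,"ry": 0,"rz": 0},
    {"dx": -1,"dy": 0,"dz": 1,"rx": 0,"ry": 0,"rz": 0},
    {"dx": -0.6,"dy": 0.2,"dz": 0,"rx": 0,"ry": 0,"rz": 0},
    {"dx": 0,"dy": 1,"dz": 0,"rx": 0,"ry": 0,"rz": 0},
    {"dx": 0,"dy": 1,"dz": 0,"rx": 0,"ry": 0,"rz": 0},
    {"dx": 0,"dy": 1,"dz": 0,"rx": 0,"ry": 0,"rz": 0},
    {"dx": 0,"dy": 1,"dz": 0,"rx": 0,"ry": 0,"rz": 0},
  ],
  claw=0,
)

```text
t: 11.45
tcp_pos: [0.4296, 0.1671, 0.3417]
tool_rot: [1.0, 0.024, -0.0, -0.0]
force: [0.6, 0.7, 0.8]
finger_gap: 0.005
gripper_force: 0.0
```

Run:
```python
from h import *
for i in("scene","top"): cv2.imwrite(f"pics/{i}2.png",cams.snapshot(i)[:,:,::-1])
s=cv2.imread("pics/scene2.png")[100:260,160:340];t=cv2.imread("pics/top2.png")[120:250,200:346]
cv2.imwrite("pics/c2.png",np.hstack([cv2.resize(s,(400,356)),cv2.resize(t,(400,356))]))
s=sensors.sense();print(s["tcp_pos"],s["tool_rot"])
```

```text
[0.42956096 0.16790204 0.34167922] [ 9.99664673e-01  2.58870079e-02 -5.30580925e-04 -3.49995222e-04]
```

View pics/c2.png

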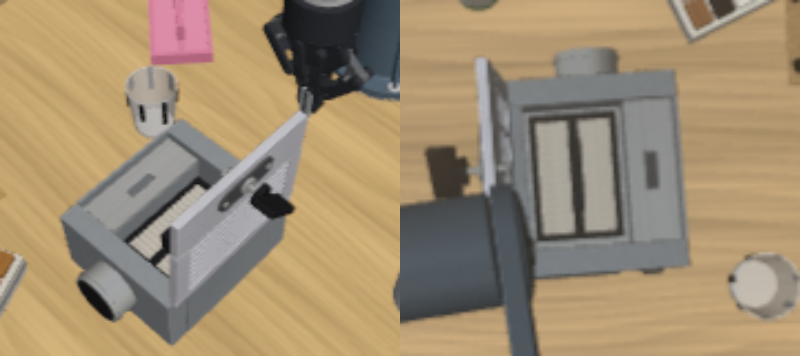

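Call:
move_arm(
  targets=[
    {"dx": 0,"dy": 0.8,"dz": 0,"rx": 0,"ry": 0,"rz": 0},
    {"dx": 0,"dy": 0.8,"dz": 0,"rx": 0,"ry": 0,"rz": 0},
    {"dx": 0,"dy": 0,"dz": -0.6,"rx": 0,"ry": 0,"rz": 0},
    {"dx": 0,"dy": 0,"dz": -0.9,"rx": 0,"ry": 0,"rz": 0},
    {"dx": 0,"dy": 0,"dz": -0.9,"rx": 0,"ry": 0,"rz": 0},
    {"dx": 0,"dy": -0.4,"dz": 0,"rx": 0,"ry": 0,"rz": 0},
    {"dx": 0.04,"dy": -0.5,"dz": 0,"rx": 0,"ry": 0,"rz": 0},
    {"dx": 0.04,"dy": -0.5,"dz": 0,"rx": 0,"ry": 0,"rz": 0},
    {"dx": 0.04,"dy": -0.5,"dz": 0,"rx": 0,"ry": 0,"rz": 0},
    {"dx": 0.04,"dy": -0.5,"dz": 0,"rx": 0,"ry": 0,"rz": 0},
  ],
)

```text
t: 12.8
tcp_pos: [0.4347, 0.1459, 0.2832]
tool_rot: [1.0, 0.024, 0.001, -0.001]
force: [-0.1, 3.9, 3.0]
finger_gap: 0.001
gripper_force: 2.1
```

Call:
move_arm(
  targets=[
    {"dx": 0.03,"dy": -0.66,"dz": -0.04,"rx": 0,"ry": 0,"rz": 0},
    {"dx": 0.03,"dy": -0.66,"dz": -0.06,"rx": 0,"ry": 0,"rz": 0},
    {"dx": 0.03,"dy": -0.64,"dz": -0.18,"rx": 0,"ry": 0,"rz": 0},
    {"dx": 0.03,"dy": -0.64,"dz": -0.2,"rx": 0,"ry": 0,"rz": 0},
    {"dx": 0.03,"dy": -0.58,"dz": -0.32,"rx": 0,"ry": 0,"rz": 0},
    {"dx": 0.03,"dy": -0.58,"dz": -0.32,"rx": 0,"ry": 0,"rz": 0},
    {"dx": 0.02,"dy": -0.5,"dz": -0.42,"rx": 0,"ry": 0,"rz": 0},
    {"dx": 0.02,"dy": -0.5,"dz": -0.42,"rx": 0,"ry": 0,"rz": 0},
    {"dx": 0.02,"dy": -0.41,"dz": -0.52,"rx": 0,"ry": 0,"rz": 0},
    {"dx": 0.02,"dy": -0.41,"dz": -0.52,"rx": 0,"ry": 0,"rz": 0},
  ],
)

```text
t: 14.05
tcp_pos: [0.4406, 0.0059, 0.2063]
tool_rot: [1.0, 0.024, -0.0, 0.0]
force: [0.6, 1.4, 0.5]
finger_gap: -0.001
gripper_force: 1.0
```

Call:
move_arm(
  targets=[
    {"dx": 0.02,"dy": -0.3,"dz": -0.58,"rx": 0,"ry": 0,"rz": 0},
    {"dx": 0.02,"dy": -0.3,"dz": -0.58,"rx": 0,"ry": 0,"rz": 0},
    {"dx": 0.02,"dy": -0.2,"dz": -0.5,"rx": 0,"ry": 0,"rz": 0},
    {"dx": 0,"dy": -0.1,"dz": -0.5,"rx": 0,"ry": 0,"rz": 0},
    {"dx": 0,"dy": -0.1,"dz": -0.4,"rx": 0,"ry": 0,"rz": 0},
    {"dx": 0,"dy": 0,"dz": -0.3,"rx": 0,"ry": 0,"rz": 0},
    {"dx": 0,"dy": 0,"dz": -0.2,"rx": 0,"ry": 0,"rz": 0},
    {"dx": 0,"dy": 0,"dz": 0,"rx": 0,"ry": 0,"rz": 0},
    {"dx": 0,"dy": 0,"dz": 0,"rx": 0,"ry": 0,"rz": 0},
    {"dx": 0,"dy": 0,"dz": 0,"rx": 0,"ry": 0,"rz": 0},
  ],
)

```text
t: 15.3
tcp_pos: [0.4424, -0.0183, 0.131]
tool_rot: [1.0, 0.024, 0.0, 0.0]
force: [0.6, 0.5, -0.6]
finger_gap: 0.003
gripper_force: 0.0
```

Call:
move_arm(
  targets=[
    {"dx": 0,"dy": 0,"dz": -0.1,"rx": 0,"ry": 0,"rz": 0},
    {"dx": 0,"dy": 0,"dz": -0.06,"rx": 0,"ry": 0,"rz": 0},
    {"dx": 0,"dy": 0,"dz": 0,"rx": 0,"ry": 0,"rz": 0},
    {"dx": 0,"dy": 0,"dz": 0,"rx": 0,"ry": 0,"rz": 0},
    {"dx": 0,"dy": 0,"dz": 0,"rx": 0,"ry": 0,"rz": 0},
    {"dx": 0,"dy": 0,"dz": 0,"rx": 0,"ry": 0,"rz": 0},
    {"dx": 0,"dy": 0,"dz": 0,"rx": 0,"ry": 0,"rz": 0},
    {"dx": 0,"dy": 0,"dz": 0,"rx": 0,"ry": 0,"rz": 0},
    {"dx": 0,"dy": 0,"dz": 0,"rx": 0,"ry": 0,"rz": 0},
    {"dx": 0,"dy": 0,"dz": 0,"rx": 0,"ry": 0,"rz": 0},
  ],
)

```text
t: 16.55
tcp_pos: [0.4426, -0.0184, 0.1298]
tool_rot: [1.0, 0.025, 0.001, 0.0]
force: [-5.6, 1.6, 30.0]
finger_gap: 0.001
gripper_force: 14.8
```

Call:
move_arm(
  targets=[
    {"dx": 0,"dy": 0,"dz": 0.5,"rx": 0,"ry": 0,"rz": 0},
    {"dx": 0,"dy": 0,"dz": 1,"rx": 0,"ry": 0,"rz": 0},
    {"dx": 0,"dy": -1,"dz": 1,"rx": 0,"ry": 0,"rz": 0},
    {"dx": 0,"dy": -1,"dz": 1,"rx": 0,"ry": 0,"rz": 0},
    {"dx": 0,"dy": -1,"dz": 1,"rx": 0,"ry": 0,"rz": 0},
    {"dx": 0,"dy": -1,"dz": 1,"rx": 0,"ry": 0,"rz": 0},
    {"dx": 0,"dy": -1,"dz": 0,"rx": 0,"ry": 0,"rz": 0},
    {"dx": 0,"dy": -1,"dz": 0,"rx": 0,"ry": 0,"rz": 0},
    {"dx": 0,"dy": -1,"dz": 0,"rx": 0,"ry": 0,"rz": 0},
    {"dx": 0,"dy": -1,"dz": 0,"rx": 0,"ry": 0,"rz": 0},
  ],
  claw=55,
)

```text
t: 17.8
tcp_pos: [0.4421, -0.219, 0.2642]
tool_rot: [1.0, 0.024, -0.0, -0.0]
force: [1.0, 0.6, 0.1]
finger_gap: 0.55
gripper_force: 0.0
```

Run:
```python
from h import *
for i in("scene","top"): cv2.imwrite(f"pics/{i}3.png",cams.snapshot(i)[:,:,::-1])
s=cv2.imread("pics/scene3.png")[130:260,180:320];t=cv2.imread("pics/top3.png")[120:250,220:360]
cv2.imwrite("pics/c3.png",np.hstack([cv2.resize(s,(400,371)),cv2.resize(t,(400,371))]))
g=cv2.cvtColor(cv2.imread("pics/top3.png"),cv2.COLOR_BGR2GRAY)[150:220,265:320]
m=(g<55).astype(np.uint8);k,l,st,c=cv2.connectedComponentsWithStats(m)
for i in range(1,k):
    if st[i,4]<15: continue
    p=np.argwhere(l==i)[:,::-1]+[265,150]
    w=np.array([onz("top",u,v,.199)[:2]*1000 for u,v in p],np.float32);print(st[i],cv2.minAreaRect(w))
```

```text
(no output)
```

View pics/c3.png

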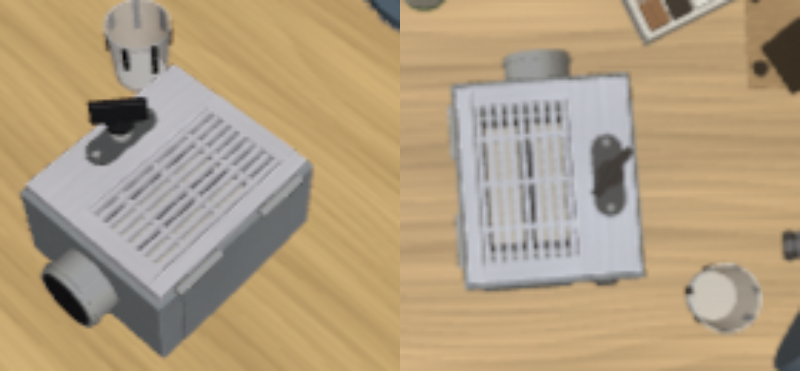

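Run:
```python
from h import *
g=cv2.cvtColor(cv2.imread("pics/top3.png"),cv2.COLOR_BGR2GRAY)
print(g[170:192,284:306])
gs=cv2.cvtColor(cv2.imread("pics/scene3.png"),cv2.COLOR_BGR2GRAY)
a=.0489
for th in(60,66,72,78):
    m=np.zeros_like(g);m[168:194,284:307]=g[168:194,284:307]<th
    k,l,st,c=cv2.connectedComponentsWithStats(m);i=1+np.argmax(st[1:,4])
    p=np.argwhere(l==i)[:,::-1]
    w=np.array([onz("top",u,v,.199)[:2]*1000 for u,v in p],np.float32)
    ev=np.linalg.eigh(np.cov(w.T))[1][:,1]
    print(th,st[i],cv2.minAreaRect(w),np.degrees(np.arctan2(ev[1],ev[0])))
m=np.zeros_like(gs);m[155:195,205:240]=gs[155:195,205:240]<45
k,l,st,c=cv2.connectedComponentsWithStats(m);i=1+np.argmax(st[1:,4]);print(st[i],c[i])
```

```text
[[191 192 182 138  87  87 101 127 136 111  86  86  94 146 190 188 168 132
  149 163 163 162]
 [190 191 172 116  87  87  90  99 103  93  86  86  86 139 174 137 136 143
  146 161 161 161]
 [191 193 167 102  86  88  87  87  86  86  86  87  86 103 110  77  85 115
  143 158 158 157]
 [192 192 167 100  87  87  87  86  86  86  86  86  83  70  63  63  69 104
  146 163 162 162]
 [191 193 172 114  88  86  86  86  86  87  87  82  70  64  64  62  99 135
  143 160 163 162]
 [192 193 174 121  87  87  88  87  84  81  79  70  63  63  63  78 137 163
  141 155 160 160]
 [191 192 175 120  87  87  84  76  71  70  66  62  63  63  81 132 180 175
  141 157 161 161]
 [192 192 174 118  87  84  75  66  65  62  62  63  63  69 125 180 193 171
  131 155 161 161]
 [192 193 182 134  86  78  67  65  63  61  63  64  62  81 147 192 195 173
  126 148 155 155]
 [193 194 185 142  81  69  64  65  62  62  65  64  61  76 146 193 196 174
  123 151 160 159]
 [193 194 183 139  80  67  64  63  61  64  63  62  61  67 138 194 194 169
  123 154 163 164]
 [194 195 192 157  81  70  63  61  63  64  62  61  62  64 136 195 194 169
  1
[... 467 characters left out ...]
 151 172 172]
 [195 196 175 110  61  62  63  72  84  86  86  85  85  86 116 170 196 198
  178 151 174 180]
 [195 196 191 156  94  63  72  82  85  86  85  86  86  86 111 165 197 197
  178 150 174 180]
 [194 196 199 177 116  81  83  87  86  86  86  86  86  87 110 166 196 199
  175 136 162 167]
 [195 197 198 178 118  86  87  87  87  86  86  85  86  86 112 165 196 199
  174 129 159 167]
 [195 196 199 183 131  87  86  87  96 115 114  92  87  86 122 176 195 199
  178 134 160 169]]Traceback (most recent call last):
  File "<stdin>", line 8, in <module>
    return _wrapfunc(a, 'argmax', axis=axis, out=out, **kwds)
    return bound(*args, **kwds)
ValueError: attempt to get argmax of an empty sequence
```

Call:
move_arm(
  targets=[
    {"dx": 0.23,"dy": 0.54,"dz": 0,"rx": 0,"ry": 0,"rz": 0.34},
    {"dx": 0.23,"dy": 0.55,"dz": 0,"rx": 0,"ry": 0,"rz": 0.34},
    {"dx": 0.23,"dy": 0.55,"dz": 0,"rx": 0,"ry": 0,"rz": 0.34},
    {"dx": 0.23,"dy": 0.55,"dz": 0,"rx": 0,"ry": 0,"rz": 0.34},
    {"dx": 0.23,"dy": 0.55,"dz": 0,"rx": 0,"ry": 0,"rz": 0.34},
    {"dx": 0.23,"dy": 0.55,"dz": 0,"rx": 0,"ry": 0,"rz": 0.34},
    {"dx": 0.23,"dy": 0.55,"dz": 0,"rx": 0,"ry": 0,"rz": 0.34},
    {"dx": 0.23,"dy": 0.55,"dz": 0,"rx": 0,"ry": 0,"rz": 0.34},
    {"dx": 0.23,"dy": 0.55,"dz": 0,"rx": 0,"ry": 0,"rz": 0.34},
    {"dx": 0.23,"dy": 0.55,"dz": 0,"rx": 0,"ry": 0,"rz": 0.34},
  ],
)

```text
t: 19.15
tcp_pos: [0.4993, -0.0795, 0.2642]
tool_rot: [0.608, 0.794, 0.0, -0.001]
force: [-0.1, 0.5, 0.3]
finger_gap: 0.551
gripper_force: 0.0
```

Call:
move_arm(
  targets=[
    {"dx": 0.25,"dy": 0.55,"dz": 0,"rx": 0,"ry": 0,"rz": 0.34},
    {"dx": 0.25,"dy": 0.55,"dz": 0,"rx": 0,"ry": 0,"rz": 0.34},
    {"dx": 0.25,"dy": 0.55,"dz": 0,"rx": 0,"ry": 0,"rz": 0.34},
    {"dx": 0.25,"dy": 0.55,"dz": 0,"rx": 0,"ry": 0,"rz": 0.32},
    {"dx": 0,"dy": 0,"dz": 0,"rx": 0,"ry": 0,"rz": 0},
    {"dx": 0,"dy": 0,"dz": 0,"rx": 0,"ry": 0,"rz": 0},
    {"dx": 0,"dy": 0,"dz": 0,"rx": 0,"ry": 0,"rz": 0},
    {"dx": 0,"dy": 0,"dz": 0,"rx": 0,"ry": 0,"rz": 0},
    {"dx": 0,"dy": 0,"dz": 0,"rx": 0,"ry": 0,"rz": 0},
    {"dx": 0,"dy": 0,"dz": 0,"rx": 0,"ry": 0,"rz": 0},
  ],
)

```text
t: 20.4
tcp_pos: [0.5248, -0.0263, 0.2643]
tool_rot: [0.301, 0.954, -0.0, -0.0]
force: [0.2, -0.2, -0.1]
finger_gap: 0.551
gripper_force: 0.0
```

Run:
```python
from h import *
from scipy.spatial.transform import Rotation as Q
s=sensors.sense();x=Q.from_quat(s["tool_rot"]).as_matrix();print(s["tcp_pos"],np.degrees(np.arctan2(x[1,0],x[0,0])),s["q"])
f=lambda u,v:(onz("top",u,v,.199)*1000).round(1)
p,q=f(299.2,172.3),f(288.3,187.7);print(p,q,(p+q)/2,np.degrees(np.arctan2(*(p-q)[1::-1])))
```

```text
[ 0.52479364 -0.02629662  0.26430969] 144.97227385205147 [-2.62892903e-01  3.53091610e-01  1.64096273e+00 -4.55006520e-05
  1.14755140e+00 -1.22232139e+00]
[544.4 -42.1 199. ] [499.7  -8.5 199. ] [522.05 -25.3  199.  ] -36.93137378052849
```

Call:
move_arm(
  targets=[
    {"dx": 0,"dy": 0,"dz": -0.8,"rx": 0,"ry": 0,"rz": -0.04},
    {"dx": 0,"dy": 0,"dz": -0.8,"rx": 0,"ry": 0,"rz": 0},
    {"dx": 0,"dy": 0,"dz": -0.6,"rx": 0,"ry": 0,"rz": 0},
    {"dx": 0,"dy": 0,"dz": -0.6,"rx": 0,"ry": 0,"rz": 0},
    {"dx": 0,"dy": 0,"dz": -0.4,"rx": 0,"ry": 0,"rz": 0},
    {"dx": 0,"dy": 0,"dz": -0.3,"rx": 0,"ry": 0,"rz": 0},
    {"dx": 0,"dy": 0,"dz": -0.1,"rx": 0,"ry": 0,"rz": 0},
    {"dx": 0,"dy": 0,"dz": 0,"rx": 0,"ry": 0,"rz": 0},
    {"dx": 0,"dy": 0,"dz": 0,"rx": 0,"ry": 0,"rz": 0},
    {"dx": 0,"dy": 0,"dz": 0,"rx": 0,"ry": 0,"rz": 0},
  ],
)

```text
t: 21.65
tcp_pos: [0.5251, -0.0262, 0.1747]
tool_rot: [0.311, 0.951, 0.0, 0.0]
force: [0.3, 0.1, 0.0]
finger_gap: 0.551
gripper_force: 0.0
```

Call:
move_arm(
  targets=[
    {"dx": 0,"dy": 0,"dz": 0,"rx": 0,"ry": 0,"rz": 0},
    {"dx": 0,"dy": 0,"dz": 0,"rx": 0,"ry": 0,"rz": 0},
    {"dx": 0,"dy": 0,"dz": 0,"rx": 0,"ry": 0,"rz": 0},
    {"dx": 0,"dy": 0,"dz": 0,"rx": 0,"ry": 0,"rz": 0},
    {"dx": 0,"dy": 0,"dz": 0,"rx": 0,"ry": 0,"rz": 0},
    {"dx": 0,"dy": 0,"dz": 0,"rx": 0,"ry": 0,"rz": 0},
    {"dx": 0,"dy": 0,"dz": 0,"rx": 0,"ry": 0,"rz": 0},
    {"dx": 0,"dy": 0,"dz": 0,"rx": 0,"ry": 0,"rz": 0},
    {"dx": 0,"dy": 0,"dz": 0,"rx": 0,"ry": 0,"rz": 0},
    {"dx": 0,"dy": 0,"dz": 0,"rx": 0,"ry": 0,"rz": 0},
  ],
  claw=0,
  newtons=50,
)

```text
t: 22.9
tcp_pos: [0.5245, -0.0267, 0.1743]
tool_rot: [0.311, 0.951, -0.001, -0.0]
force: [-3.0, -4.6, 1.6]
finger_gap: 0.099
gripper_force: 53.4
```

Call:
move_arm(
  targets=[
    {"dx": -0.02,"dy": -0.03,"dz": 0,"rx": 0,"ry": 0,"rz": 0.2},
    {"dx": 0,"dy": 0,"dz": 0,"rx": 0,"ry": 0,"rz": 0.2},
    {"dx": 0,"dy": 0,"dz": 0,"rx": 0,"ry": 0,"rz": 0.2},
    {"dx": 0,"dy": 0,"dz": 0,"rx": 0,"ry": 0,"rz": 0.2},
    {"dx": 0,"dy": 0,"dz": 0,"rx": 0,"ry": 0,"rz": 0.2},
    {"dx": 0,"dy": 0,"dz": 0,"rx": 0,"ry": 0,"rz": 0.2},
    {"dx": 0,"dy": 0,"dz": 0,"rx": 0,"ry": 0,"rz": 0.1},
    {"dx": 0,"dy": 0,"dz": 0,"rx": 0,"ry": 0,"rz": 0},
    {"dx": 0,"dy": 0,"dz": 0,"rx": 0,"ry": 0,"rz": 0},
    {"dx": 0,"dy": 0,"dz": 0,"rx": 0,"ry": 0,"rz": 0},
  ],
)

```text
t: 24.15
tcp_pos: [0.5243, -0.0268, 0.1743]
tool_rot: [-0.024, 1.0, 0.0, 0.0]
force: [-1.9, -2.2, 2.6]
finger_gap: 0.094
gripper_force: 53.4
```

Call:
move_arm(
  targets=[
    {"dx": -0.02,"dy": -0.02,"dz": -0.1,"rx": 0,"ry": 0,"rz": 0},
    {"dx": 0,"dy": 0,"dz": -0.1,"rx": 0,"ry": 0,"rz": 0},
    {"dx": 0,"dy": 0,"dz": -0.1,"rx": 0,"ry": 0,"rz": 0},
    {"dx": 0,"dy": 0,"dz": -0.1,"rx": 0,"ry": 0,"rz": 0},
    {"dx": 0,"dy": 0,"dz": -0.1,"rx": 0,"ry": 0,"rz": 0},
    {"dx": 0,"dy": 0,"dz": -0.08,"rx": 0,"ry": 0,"rz": 0},
    {"dx": 0,"dy": 0,"dz": -0.04,"rx": 0,"ry": 0,"rz": 0},
    {"dx": 0,"dy": 0,"dz": 0,"rx": 0,"ry": 0,"rz": 0},
    {"dx": 0,"dy": 0,"dz": 0,"rx": 0,"ry": 0,"rz": 0},
    {"dx": 0,"dy": 0,"dz": 0,"rx": 0,"ry": 0,"rz": 0},
  ],
)

```text
t: 25.4
tcp_pos: [0.5244, -0.0271, 0.1604]
tool_rot: [-0.024, 1.0, 0.0, 0.001]
force: [-2.7, 0.6, 14.9]
finger_gap: 0.098
gripper_force: 55.2
```

Call:
move_arm(
  targets=[
    {"dx": 0,"dy": 0,"dz": 0,"rx": 0,"ry": 0,"rz": -0.3},
    {"dx": 0,"dy": 0,"dz": 0,"rx": 0,"ry": 0,"rz": -0.3},
    {"dx": 0,"dy": 0,"dz": 0,"rx": 0,"ry": 0,"rz": -0.3},
    {"dx": 0,"dy": 0,"dz": 0,"rx": 0,"ry": 0,"rz": -0.3},
    {"dx": 0,"dy": 0,"dz": 0,"rx": 0,"ry": 0,"rz": -0.3},
    {"dx": 0,"dy": 0,"dz": 0,"rx": 0,"ry": 0,"rz": -0.3},
    {"dx": 0,"dy": 0,"dz": 0,"rx": 0,"ry": 0,"rz": -0.3},
    {"dx": 0,"dy": 0,"dz": 0,"rx": 0,"ry": 0,"rz": -0.3},
    {"dx": 0,"dy": 0,"dz": 0,"rx": 0,"ry": 0,"rz": -0.3},
    {"dx": 0,"dy": 0,"dz": 0,"rx": 0,"ry": 0,"rz": -0.28},
  ],
)

```text
t: 26.65
tcp_pos: [0.5246, -0.0272, 0.1605]
tool_rot: [0.688, 0.726, 0.001, 0.001]
force: [-3.4, 1.2, 13.9]
finger_gap: 0.098
gripper_force: 55.0
```

Call:
move_arm(
  targets=[
    {"dx": 0,"dy": 0,"dz": 0,"rx": 0,"ry": 0,"rz": 0},
    {"dx": 0,"dy": 0,"dz": 0,"rx": 0,"ry": 0,"rz": 0},
    {"dx": 0,"dy": 0,"dz": 0,"rx": 0,"ry": 0,"rz": 0},
    {"dx": 0,"dy": 0,"dz": 0,"rx": 0,"ry": 0,"rz": 0},
    {"dx": 0,"dy": 0,"dz": 0,"rx": 0,"ry": 0,"rz": 0},
    {"dx": 0,"dy": 0,"dz": 0,"rx": 0,"ry": 0,"rz": 0},
    {"dx": 0,"dy": 0,"dz": 0,"rx": 0,"ry": 0,"rz": 0},
    {"dx": 0,"dy": 0,"dz": 0,"rx": 0,"ry": 0,"rz": 0},
    {"dx": 0,"dy": 0,"dz": 0,"rx": 0,"ry": 0,"rz": 0},
    {"dx": 0,"dy": 0,"dz": 0,"rx": 0,"ry": 0,"rz": 0},
  ],
  claw=40,
)

```text
t: 27.9
tcp_pos: [0.5238, -0.0274, 0.1588]
tool_rot: [0.686, 0.728, 0.0, 0.0]
force: [-1.1, 0.2, -0.0]
finger_gap: 0.399
gripper_force: 0.0
```

Call:
move_arm(
  targets=[
    {"dx": 0,"dy": 0,"dz": 0.4,"rx": 0,"ry": 0,"rz": 0},
    {"dx": 0,"dy": 0,"dz": 0.8,"rx": 0,"ry": 0,"rz": 0},
    {"dx": 0,"dy": 0,"dz": 1,"rx": 0,"ry": 0,"rz": 0},
    {"dx": 0,"dy": 0,"dz": 1,"rx": 0,"ry": 0,"rz": 0},
    {"dx": 0,"dy": -1,"dz": 1,"rx": 0,"ry": 0,"rz": 0},
    {"dx": 0,"dy": -1,"dz": 0,"rx": 0,"ry": 0,"rz": 0},
    {"dx": 0,"dy": -1,"dz": 0,"rx": 0,"ry": 0,"rz": 0},
    {"dx": 0,"dy": -1,"dz": 0,"rx": 0,"ry": 0,"rz": 0},
    {"dx": 0,"dy": -1,"dz": 0,"rx": 0,"ry": 0,"rz": 0},
    {"dx": 0,"dy": -1,"dz": 0,"rx": 0,"ry": 0,"rz": 0},
  ],
)

```text
t: 29.15
tcp_pos: [0.5238, -0.1782, 0.2646]
tool_rot: [0.686, 0.728, 0.0, 0.0]
force: [-0.2, 1.2, -0.1]
finger_gap: 0.396
gripper_force: 0.0
```

Call:
move_arm(
  targets=[
    {"dx": 0,"dy": -1,"dz": 0,"rx": 0,"ry": 0,"rz": 0},
    {"dx": 0,"dy": -1,"dz": 0,"rx": 0,"ry": 0,"rz": 0},
    {"dx": 0,"dy": -1,"dz": 0,"rx": 0,"ry": 0,"rz": 0},
    {"dx": 0,"dy": 0,"dz": 0,"rx": 0,"ry": 0,"rz": 0},
    {"dx": 0,"dy": 0,"dz": 0,"rx": 0,"ry": 0,"rz": 0},
    {"dx": 0,"dy": 0,"dz": 0,"rx": 0,"ry": 0,"rz": 0},
    {"dx": 0,"dy": 0,"dz": 0,"rx": 0,"ry": 0,"rz": 0},
    {"dx": 0,"dy": 0,"dz": 0,"rx": 0,"ry": 0,"rz": 0},
    {"dx": 0,"dy": 0,"dz": 0,"rx": 0,"ry": 0,"rz": 0},
    {"dx": 0,"dy": 0,"dz": 0,"rx": 0,"ry": 0,"rz": 0},
  ],
)

```text
t: 30.4
tcp_pos: [0.5238, -0.2523, 0.2638]
tool_rot: [0.686, 0.728, 0.0, 0.0]
force: [-0.7, 0.6, -0.0]
finger_gap: 0.398
gripper_force: 0.0
```

Run:
```python
from h import *
for i in("scene","top"): cv2.imwrite(f"pics/{i}4.png",cams.snapshot(i)[:,:,::-1])
s=cv2.imread("pics/scene4.png")[130:260,180:320];t=cv2.imread("pics/top4.png")[120:250,220:360]
cv2.imwrite("pics/c4.png",np.hstack([cv2.resize(s,(400,371)),cv2.resize(t,(400,371))]))
# expected scene-view wing centre, out / in
for z in(.184,.172,.170): print(z,(proj("scene",[.524,-.027,z])-[180,130])*2.857)
```

```text
0.184 [115.96537691 101.64117127]
0.172 [116.90059018 109.05449846]
0.17 [117.05483787 110.27720198]
```

View pics/c4.png

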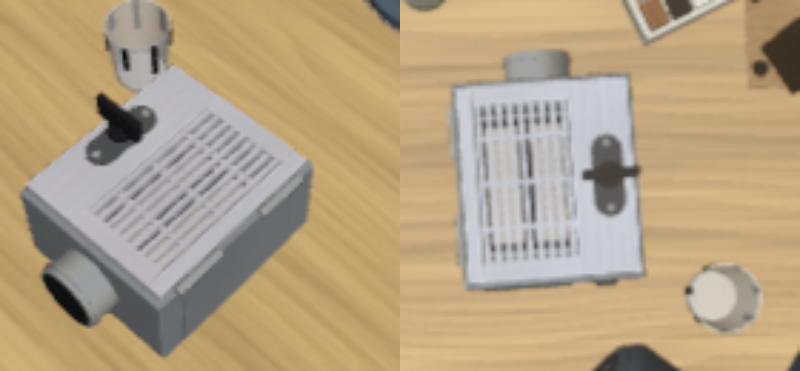

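Lid shut and wing square to the plate (top crop 610,173). I still need to check that it stayed in.

Run:
```python
from h import *
y=np.array([-.0489,.9988,0]);x=np.array([.9988,.0489,0])
for n,d in(("scene3",None),("scene4",y)):
    g=cv2.cvtColor(cv2.imread(f"pics/{n}.png"),cv2.COLOR_BGR2GRAY)
    m=np.zeros_like(g);m[155:190,205:240]=g[155:190,205:240]<60
    p=np.argwhere(m)[:,::-1];print(n,len(p),p.min(0),p.max(0),"leftmost",p[p[:,0]==p[:,0].min()].tolist(),"topmost",p[p[:,1]==p[:,1].min()].tolist(),"right",p[p[:,0]==p[:,0].max()].tolist())
c=np.array([.524,-.027,0]);k=np.array([0,0,1])
for z in(.199,.187): # top-face far (-y) end corners, and top of +y end
    print(z,[proj("scene",c+k*z+s*y*.03+e*x*.005).round(1).tolist() for s in(-1,1) for e in(-1,1)])
w=np.array([np.cos(-.62),np.sin(-.62),0]);v=np.array([-w[1],w[0],0])
print("pic3 out",[proj("scene",c+k*.199+s*w*.03+e*v*.005).round(1).tolist() for s in(-1,1) for e in(-1,1)])
```

```text
scene3 193 [211 155] [234 176] leftmost [[211, 166], [211, 167], [211, 168], [211, 169]] topmost [[234, 155]] right [[234, 155]]
scene4 154 [214 155] [234 179] leftmost [[214, 164], [214, 165], [214, 166], [214, 167]] topmost [[234, 155]] right [[234, 155]]
0.199 [[214.0, 155.7], [211.5, 157.7], [229.0, 166.9], [226.5, 169.0]]
0.187 [[214.4, 158.4], [211.9, 160.4], [229.2, 169.5], [226.7, 171.6]]
pic3 out [[230.5, 159.6], [231.0, 162.3], [209.4, 162.2], [209.7, 165.0]]
```

```bash
python3 -c "
from station import order
print(order.sign_off())"
```

```text
the job is handed in; nothing more can be done
None
```

The filter lies flat in the bay with its handle up, the lid is shut, and the fastener is pushed in and turned a quarter turn clockwise; the last images agree. I handed the job in after about 30 s of robot time, and no verdict came back.

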